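# Slide the crate of kiln posts into its parking bay

### The arm

A 6-joint arm with a two-finger parallel gripper is mounted at the origin on the work surface. World frame = base frame: x ahead of the robot, y to its left, z up, the work surface at z = 0. Lengths are in m, angles in degrees, forces in N, time in s.
With the tool pointing down it reaches from about 0.325 to 0.85 m from the base axis. Payload 15.5 kg.
Tool frame: the origin (TCP) lies on the front face of the gripper's body, between the roots of the fingers; the fingertips stand 78 mm ahead of it and the grasp point (between the pads) lies 60 mm ahead of it (r.grasp_offset is the y of the grasp point in the tool frame, in m); y points along the fingers, x is the direction in which the jaws open and shut, and the axes are right-handed (so a half turn about y gives the same grasp; the last joint's range is limited). The gripper opens to 91 mm and grips with 3 to 60 N. Pads are 32 mm wide; open, the fingers measure 118 mm over their backs; the gripper's body (76 mm by 178 mm) begins 60 mm behind the grasp point.
Start: joints at [-70.445, 28.281, 77.091, -0, 74.628, -5.472], TCP at [0.264, -0.566, 0.292] pointing down, gripper open.
Joint ranges: [-166.48, 166.48], [-47.26, 123.95], [12.59, 153.08], [-70.14, 250.14], [6.76, 159.57], [-176.63, 176.63]. Speed limits (degrees/s): [108.29, 108.29, 147.25, 172.46, 172.46, 172.46].

### API

Orientations are given as [roll, pitch, yaw] about the fixed x, y, z axes, in that order (R = Rz(yaw) Ry(pitch) Rx(roll)).
In Python, from plant import r gives the robot as it stands. Calls block until the motion is done:
- r.move_to(position, orientation): joint-space move of the TCP to a pose.
- r.move_linear(position, ori=None, max_speed=0.15, stop_force=None): straight line of the TCP; ori=None keeps the orientation; max_speed is the mean speed in m/s. With stop_force (N) it stops when the force on the tool has changed by that much, and returns True; else False.
- r.goto_joints(angles): joint-space move.
- r.open() and r.close_gripper(grasp_force=None): open the fingers fully, or close them until they stop; grasp_force is the grip in N (None keeps the last).
- r.hold(seconds).
- r.ik(position, orientation): joint angles nearest the present ones, or None.
- r.read_state(): the state.
- r.camera(name): name is "scene" or "top"; returns a dict with "frame" (384x512x3 uint8, blue, green, red), "fx", "fy", "cx", "cy" (pixels), "k1" (the pictures are not rectified: a ray, as slopes to the right and down, at radius r is drawn at 1 + k1 r^2 times it, then the intrinsics apply), "rvec" (rotation vector, rad) and "tvec" (3), from world to camera coordinates, as OpenCV has them. Camera axes: x right, y down, z forward; pixel columns grow to the right and rows downward; lengths in m; the calibration is good to about 2 mm. A picture is of the moment at which its call begins. There is no depth.
A pose or a line that the arm cannot do raises r.MotionError and nothing moves.
- r.hand_in(): hands the job in, once; it reports no verdict.
The state is a dict: "time_s": time; "joints": joint angles; "dq": joint speeds; "effort": joint torques, N m; "tool_pos": TCP position; "tool_rot": TCP orientation; "force": force on the tool from outside, world axes, zero at the start; "torque": the same for the moment, N m; "width": finger opening in m.
Only numpy, scipy, OpenCV 4.12 (cv2) and the standard library are available. Lean on these libraries where they do the work, as an engineer would, in place of code of your own. Each camera call takes 0.05 s, during which the arm holds its last target.

### The job

Push the heavy wooden crate of kiln posts across the table into the empty bay of wooden battens, until its base stands squarely and flat against the bay's back stop. Push only low down, on its broad base, so that it slides upright: do not push on the box or posts above the base, do not tip or lift it, and leave the other things on the table where they are.

Things in the scene. Friction and masses are not known exactly. Their poses are not given: they have to be found in the camera images.
- crate: Loose top-heavy crate, 1.2 to 1.6 kg, on four 4 mm rubber feet set 18 mm in (slides at 7 to 13 N). At the bottom a solid dark wooden base 120 (its x) by 160 mm (its y), from 4 to 34 mm above the table: the part to push. Origin on the table under its centre, z up. Starts with its x axis within 0.3 rad of the bay's, at bay x = -210 to -230 mm, up to 110 mm either side of its middle.
- upper: The crate's upper part, fixed on its base, same origin and axes: slatted box 80 (x) by 120 mm (y), from 34 to 68 mm above the table, so the base sticks out 20 mm on all four sides. In it stand three pale kiln posts 28 (x) by 26 mm (y), at y = -29, 0 and 29 mm, tops 120 to 150 mm above the table. Not to be pushed or gripped.
- bay: Bay of pale wooden battens 30 mm high, screwed to the table, open above and towards the robot. Origin on the table, middle of the inner face of the back stop; x points into the stop (away from the robot), y along it. Side battens' inner faces at y = +98 and -98 mm run from x = 0 to x = -85 mm, then flare outward to about y = +-115 mm at x = -120 mm.
- home (a point): Point on the table in the bay, at bay x = -60 mm, y = 0, where the crate's origin is when it is home against the stop, its x axis along the bay's x axis. Same axes as the bay.
- jar: Glaze jar, 56 mm across, 85 mm high, stands beside the bay on its +y side. Origin at the centre of its underside. Bystander.
- post: Loose short kiln post, 34 by 34 by 70 mm, stands beside the bay on its -y side. Origin at the centre of its underside. Bystander.
- cup: White plastic cup, 72 mm across, 85 mm high, at the left of the table. Origin at the centre of its underside. Bystander.
- spoon: Wooden spoon 250 mm long, lying at the right of the table along its own x. Bystander.
- brush: Brush 200 mm long, lying at the left of the table along its own x. Bystander.
- bowl: Terracotta bowl, 140 mm across, 55 mm high, at the right of the table. Origin at the centre of its underside. Bystander.
- toolpot: Terracotta pot of wooden modelling tools, 84 mm across, 190 mm high with its tools, far to the left. Origin at the centre of its underside. Bystander.

How it is judged (in metres and radians):
At the end, for the whole second after the job is handed in: The crate stands upright (within 0.04 rad) and at rest on the table inside the bay, its base within 6 mm of the back stop, square to it within 0.05 rad and within 24 mm of the bay's middle line (x of crate in the frame of bay between -0.066 and -0.05 m and y of crate in the frame of bay between -0.024 and 0.024 m and angle between the x axis of crate and the x axis of bay, either way round below 0.05 rad and angle between crate's own z axis and vertical below 0.04 rad and height (world z) of crate below 0.006 m and linear speed of crate below 0.01 m/s); the robot touches nothing.
It fails at once if the crate is tipped by more than 0.12 rad (angle between crate's own z axis and vertical above 0.12 rad).
It fails at once if the crate is lifted off the table (height (world z) of crate above 0.012 m).
It fails at once if the robot pushes or grips the box or posts above the base (over 4 N) (contact force between any of the fingers, the arm and upper above 4 N).
It fails at once if a bystander is moved by more than 25 mm (distance of any of jar, post, cup, spoon, brush, bowl, toolpot from where it was at the start of the episode above 0.025 m).
It also fails if it takes over 67 s, if anything falls off the work surface, if the arm or the gripper's body presses on something with over 40 N, if the wrist force passes 120 N, or if a joint passes its speed limit or range.

## Working session

There is one attempt and no reset: what is moved stays moved. The work goes in short steps, each a Python script; the robot and the scene stay as the last script left them, time stands still between calls to the robot, and variables do not carry over. Pictures are saved under pics/ and viewed, and the job is handed in when it is done.

```bash
ls; mkdir -p pics; python3 - <<'E'
from plant import r
import cv2
for n in("scene","top"):
    c=r.camera(n); cv2.imwrite(f"pics/{n}0.png",c["frame"]); print({k:v for k,v in c.items() if k!="frame"})
s=r.read_state(); print(s["time_s"],s["tool_pos"],s["tool_rot"],s["force"],s["width"],r.grasp_offset)
E
```

```text
pics
{'fx': 413.72102067992444, 'fy': 413.72102067992444, 'cx': 252.13039288097917, 'cy': 195.02366550921974, 'k1': -0.14644945571240603, 'rvec': array([ 2.05181406,  0.89401993, -0.42306642]), 'tvec': array([-0.41116669, -0.17341423,  1.78831621])}
{'fx': 440.89635085889927, 'fy': 440.89635085889927, 'cx': 251.34784642174935, 'cy': 199.1287371193815, 'k1': -0.011551302757642644, 'rvec': array([ 2.14084248, -2.09429242,  0.19663523]), 'tvec': array([0.05051812, 0.54769588, 1.63531257])}
0.1 [ 0.26429617 -0.56609658  0.29170803] [-8.99977863e+01  6.13630194e-02 -6.49744625e+01] [ 1.10305187 -0.06242655 -0.45726312] 0.0913527754249999 0.0595
```

View pics/scene0.png

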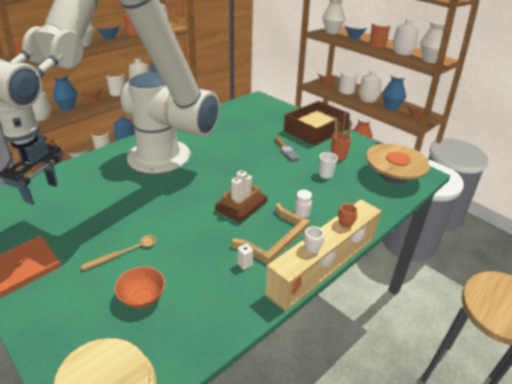

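View pics/top0.png

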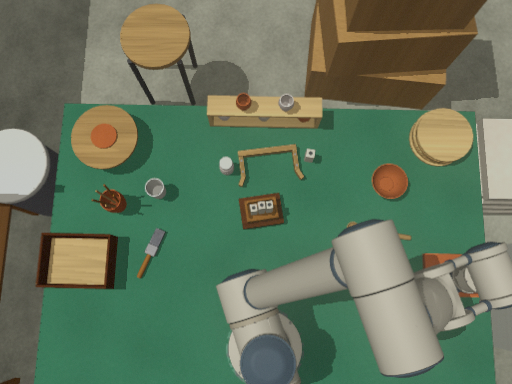

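The top view shows the crate at about (262,210) and the bay at about (270,165), opening downward towards the robot. The jar is at (226,166) and the post at (310,155). I'll zoom in next.

```bash
cat > h.py <<'E'
import numpy as np, cv2
def ray(c,uv):
    uv=np.atleast_2d(np.float64(uv)); K=np.array([[c["fx"],0,c["cx"]],[0,c["fy"],c["cy"]],[0,0,1]])
    n=cv2.undistortPoints(uv.reshape(-1,1,2),K,np.array([c["k1"],0,0,0,0]))[:,0]
    R=cv2.Rodrigues(c["rvec"])[0]; o=-R.T@c["tvec"]
    return o,np.c_[n,np.ones(len(n))]@R
def plane(c,uv,z):
    o,d=ray(c,uv); return o+d*((z-o[2])/d[:,2])[:,None]
def proj(c,P):
    K=np.array([[c["fx"],0,c["cx"]],[0,c["fy"],c["cy"]],[0,0,1]])
    return cv2.projectPoints(np.float64(P),c["rvec"],c["tvec"],K,np.array([c["k1"],0,0,0,0]))[0][:,0]
E
python3 - <<'E'
from plant import r
from h import *
c=r.camera("top"); f=c["frame"]
np.save("f0.npy",f)
cv2.imwrite("pics/topz.png",cv2.resize(f[130:240,200:330],None,fx=6,fy=5.4*6/5.4,interpolation=cv2.INTER_CUBIC)[:600])
c=r.camera("scene"); f=c["frame"]
cv2.imwrite("pics/scz.png",cv2.resize(f[160:280,200:330],None,fx=5,fy=5,interpolation=cv2.INTER_CUBIC))
E
```

```text
(no output)
```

View pics/topz.png

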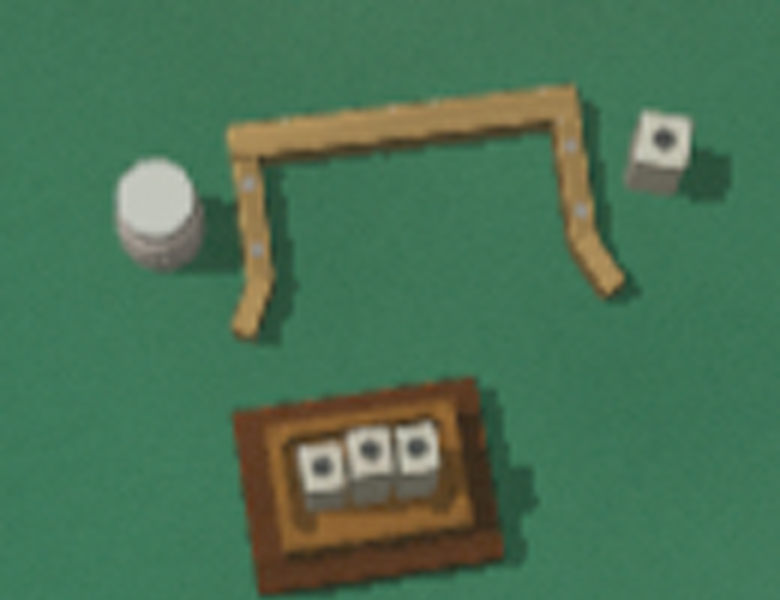

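View pics/scz.png

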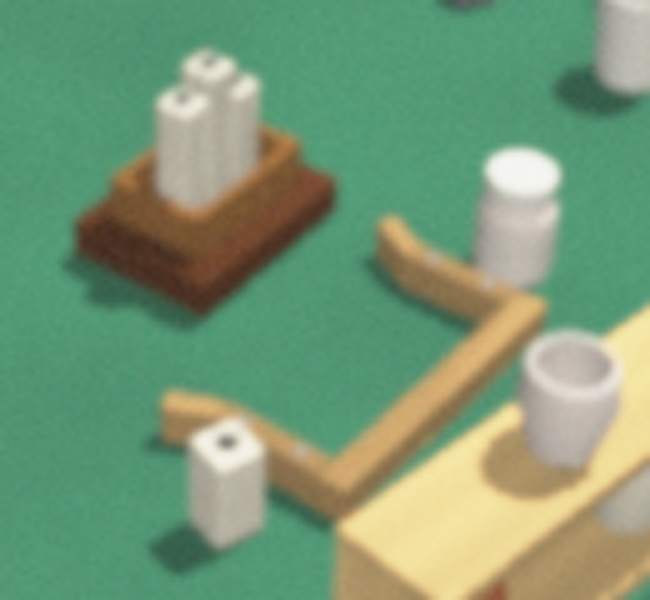

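```bash
python3 - <<'E'
from plant import r
from h import *
c=r.camera("top"); f=c["frame"]
print("cam",ray(c,[0,0])[0])
hsv=cv2.cvtColor(f,cv2.COLOR_BGR2HSV)
roi=np.zeros(f.shape[:2],np.uint8); roi[140:235,232:308]=1
m=((hsv[...,0]<28)&(hsv[...,1]>70)&(roi>0)).astype(np.uint8)
n,l,st,ce=cv2.connectedComponentsWithStats(m)
for i in range(1,n):
    if st[i,4]>80: print(i,st[i],ce[i])
vis=cv2.resize((l*60).astype(np.uint8)[130:240,200:330],None,fx=5,fy=5,interpolation=cv2.INTER_NEAREST); cv2.imwrite("pics/mask.png",vis)
E
```

```text
cam [0.22475248 0.04778448 1.70996288]
1 [238 144  66  42 643] [268.9533437 157.3748056]
2 [ 239  193   45   36 1005] [260.72238806 211.45771144]
```

View pics/mask.png

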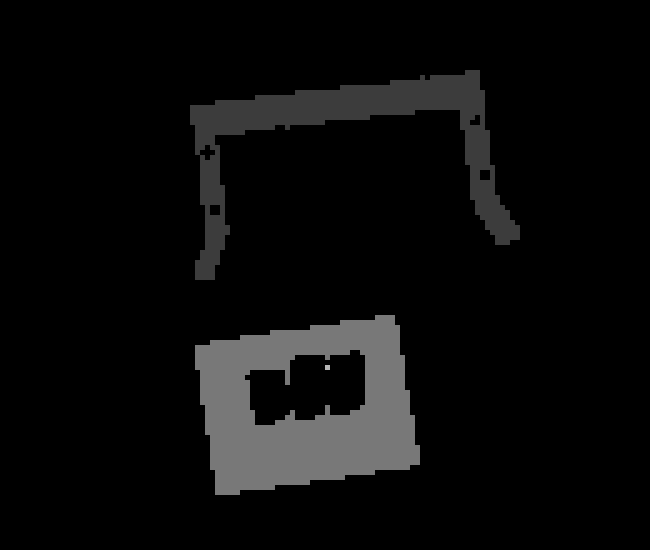

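```bash
cat >> h.py <<'E'
def soft(f):
    g=cv2.GaussianBlur(f,(0,0),0.6).astype(float); return g[...,2]-g[...,1]  # red-green: wood +, cloth -
def edges(s,p0,p1,n,thr=0.0,half=4):
    """search along normal of segment p0->p1 for sub-pixel thr crossing nearest; returns pts"""
    p0=np.float64(p0);p1=np.float64(p1);t=p1-p0;nn=np.array([-t[1],t[0]])/np.hypot(*t);out=[]
    a=np.arange(-half,half+.01,.1)
    for k in np.linspace(0,1,n):
        q=p0+k*t+a[:,None]*nn
        v=cv2.remap(s.astype(np.float32),q[:,0].astype(np.float32)[None],q[:,1].astype(np.float32)[None],cv2.INTER_LINEAR)[0]-thr
        i=np.where(v[:-1]*v[1:]<=0)[0]
        if len(i): j=i[np.argmin(abs(a[i]))]; out.append(q[j])
    return np.array(out)
def fit(P):
    vx,vy,x,y=cv2.fitLine(np.float32(P[:,:2]),cv2.DIST_HUBER,0,.01,.01).ravel(); return np.array([x,y]),np.array([vx,vy])
E
python3 - <<'E'
from plant import r
from h import *
c=r.camera("top"); s=soft(c["frame"])
Z=lambda x,y:(x/6+200-.4,y/6+130-.4)
def L(a,b,z,name):
    e=edges(s,Z(*a),Z(*b),25); P=plane(c,e,z); o,d=fit(P)
    res=(P[:,:2]-o)@np.array([-d[1],d[0]])
    print(name,len(e),"pt",o.round(4),"ang",np.degrees(np.arctan2(d[1],d[0])).round(2),"rms",res.std().round(4)); return o,d
print([s[151,200],s[205,242],s[180,270],s[152,270]])
st=L((275,160),(540,127),0,"stop")
bl=L((262,180),(270,265),0,"battL"); br=L((554,140),(566,215),0,"battR")
fk=L((245,409),(465,379),.034,"crate far")
nk=L((275,593),(490,557),.004,"crate near")
lk=L((238,425),(258,570),.034,"crate left"); rk=L((478,390),(503,540),.034,"crate right")
E
```

```text
[np.float64(-59.0), np.float64(34.0), np.float64(-56.0), np.float64(22.0)]
stop 25 pt [0.7446 0.0064] ang -81.62 rms 0.0003
battL 25 pt [0.6899 0.0955] ang 7.75 rms 0.0003
battR 25 pt [ 0.7207 -0.1002] ang 8.92 rms 0.0002
crate far 25 pt [0.5691 0.0154] ang -80.36 rms 0.0003
crate near 25 pt [0.4506 0.0207] ang -80.18 rms 0.0003
crate left 25 pt [0.4884 0.1019] ang 10.09 rms 0.0004
crate right 25 pt [ 0.5206 -0.052 ] ang 9.03 rms 0.0007
```

Crate and bay are well measured. The bay yaw is about 8.4°, and the crate sits at about bay (-0.231, +0.056) with a yaw 1.4° off the bay's. The plan is to push it sideways on the +y base face with open fingers (two contacts), then push it home from behind.

```bash
cat >> h.py <<'E'
YB=8.37; _y=np.radians(YB); U=np.array([np.cos(_y),np.sin(_y)]); V=np.array([-U[1],U[0]]); O=.7376*U-.1050*V
def W(x,y,z): return [*(O+x*U+y*V),z]
def B(p): p=np.asarray(p)[:2]-O; return p@U,p@V
E
python3 - <<'E'
from plant import r
from h import *
for y in (YB,YB-180): print("side",y,r.ik(W(-.231,.19,.09),[-90,0,y]))
for y in (YB+90,YB-90): print("back",y,r.ik(W(-.35,0,.09),[-90,0,y]),r.ik(W(-.13,0,.09),[-90,0,y]))
E
```

```text
side 8.37 [ 11.23190573  36.6109604  103.7718824    0.          39.61715719
   2.86190573]
side -171.63 None
back 98.37 [-1.53227304e+01  3.26147559e+01  1.19517341e+02 -5.08888749e-14
  2.78679029e+01 -1.13692730e+02] [-6.98127615e+00  4.16291875e+01  8.86120637e+01 -2.54444375e-14
  4.97587488e+01 -1.05351276e+02]
back -81.63 [-1.53227304e+01  3.26147559e+01  1.19517341e+02 -2.54444375e-14
  2.78679029e+01  6.63072696e+01] [-6.98127615 41.62918749 88.61206371  0.         49.7587488  74.64872385]
```

```bash
python3 - <<'E'
from plant import r
from h import *
ori=[-90,0,YB]
r.move_to(W(-.231,.195,.30),ori)
r.move_linear(W(-.231,.195,.09),max_speed=.2)
h=r.move_linear(W(-.231,.12,.09),max_speed=.03,stop_force=3)
s=r.read_state(); print(h,s["time_s"],B(s["tool_pos"]),s["tool_pos"][2],s["force"])
c=r.camera("top");cv2.imwrite("pics/t1.png",cv2.resize(c["frame"][130:260,180:340],None,fx=5,fy=4.6))
c=r.camera("scene");cv2.imwrite("pics/s1.png",cv2.resize(c["frame"][100:280,160:340],None,fx=4,fy=3.3))
E
```

```text
True 5.6 (np.float64(-0.23107327639199365), np.float64(0.15342714312641526)) 0.08980112567062239 [0.13672862 0.10271985 0.61047297]
```

View pics/t1.png

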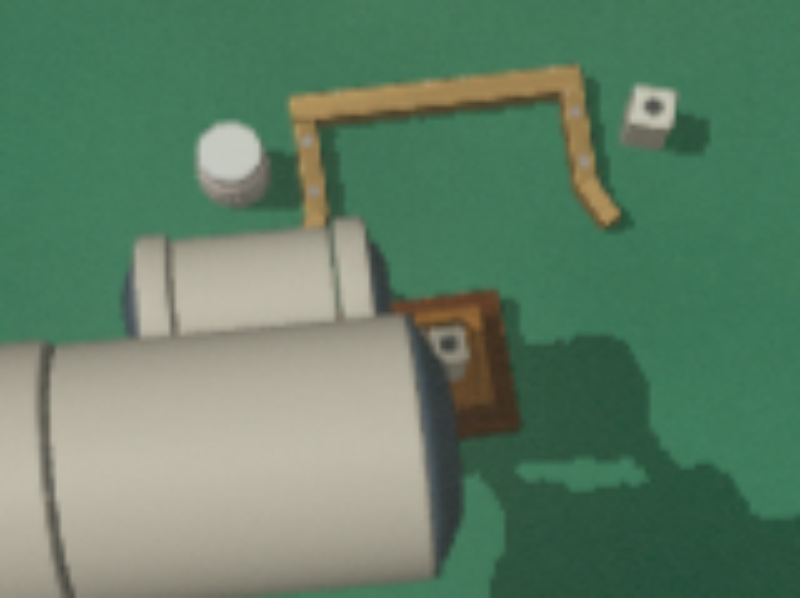

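View pics/s1.png

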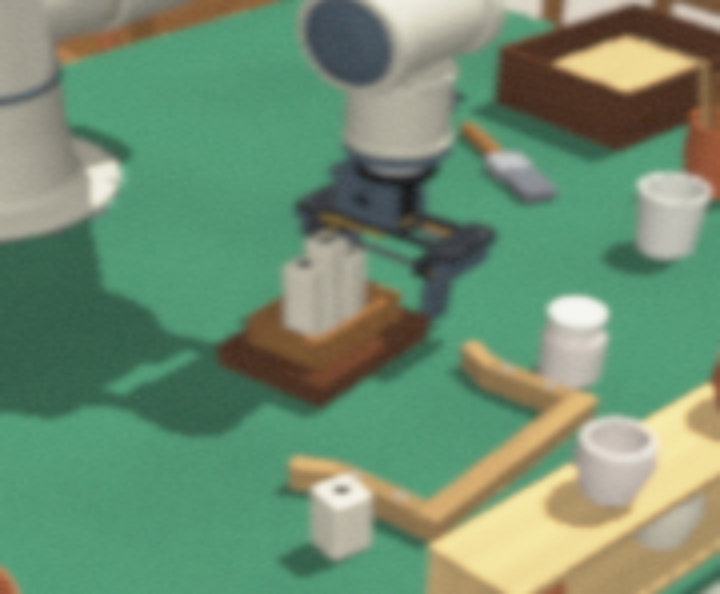

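The top view is mostly covered by the arm. The scene view shows the fingers against the base's +y face with the posts clear of the gripper body. Contact came at axis y=0.153, and I expected 0.152. Next is the 57 mm sideways push.

```bash
python3 - <<'E'
from plant import r
from h import *
h=r.move_linear(W(-.231,.096,.09),max_speed=.04,stop_force=30)
s=r.read_state(); print(h,s["time_s"],B(s["tool_pos"]),s["force"])
r.move_linear(W(-.231,.16,.09),max_speed=.15)
r.move_linear(W(-.231,.17,.27),max_speed=.25)
r.move_to(W(-.37,.0,.27),[-90,0,YB-90])
s=r.read_state(); print(s["time_s"],s["tool_pos"])
c=r.camera("top");cv2.imwrite("pics/t2.png",cv2.resize(c["frame"][130:260,180:340],None,fx=5,fy=4.6))
c=r.camera("scene");cv2.imwrite("pics/s2.png",cv2.resize(c["frame"][100:280,160:340],None,fx=4,fy=3.3))
E
```

```text
False 7.3 (np.float64(-0.2313694343703233), np.float64(0.09626324028778387)) [-0.99302066  4.94715318 -3.55229395]
9.8333 [ 0.37919973 -0.05020997  0.26957635]
```

View pics/t2.png

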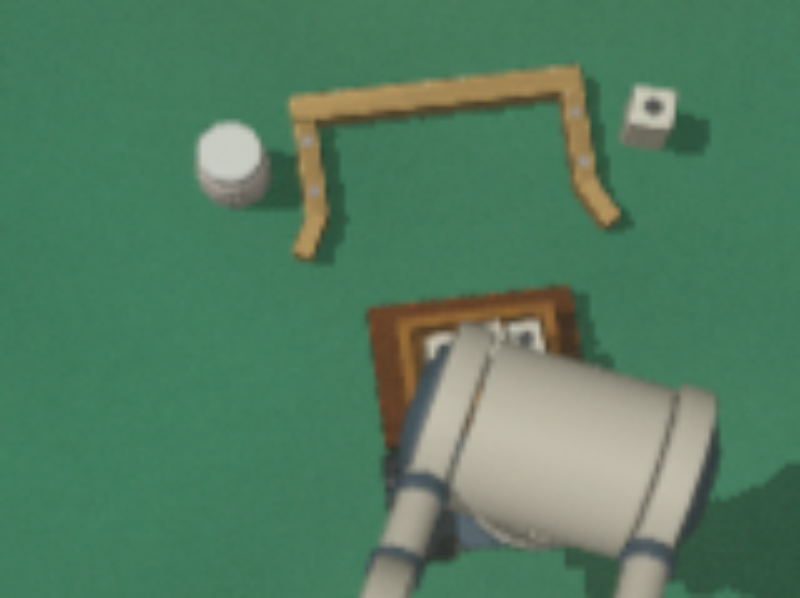

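View pics/s2.png

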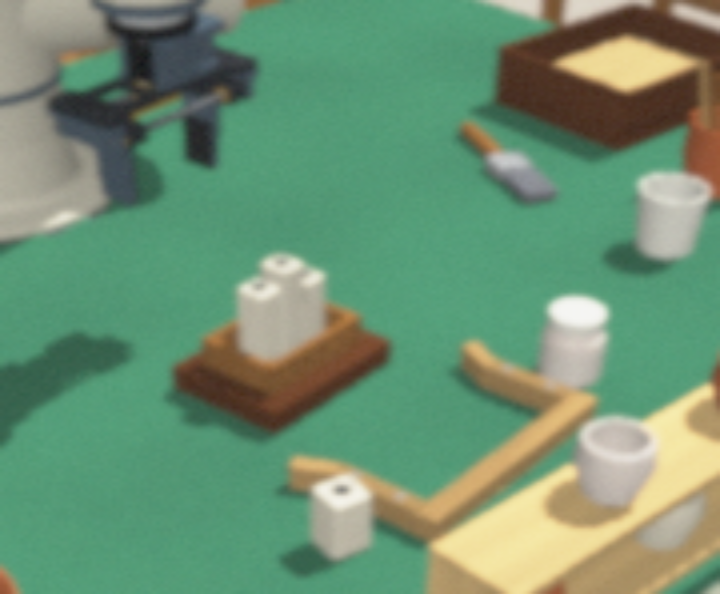

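The crate now sits opposite the mouth. In the zoomed picture its far edge runs from (372,310) to (570,288). I'll measure it.

```bash
python3 - <<'E'
from plant import r
from h import *
c=r.camera("top"); s=soft(c["frame"])
Z=lambda x,y:(x/5+180-.4,y/4.6+130-.4)
for a,b,n in(((385,308),(560,289),"far"),((371,325),(385,425),"left"),((572,300),(581,345),"right")):
    e=edges(s,Z(*a),Z(*b),25); P=plane(c,e,.034); o,d=fit(P)
    print(n,len(e),np.round(B(o),4),np.degrees(np.arctan2(d[1],d[0])).round(2)-YB)
E
```

```text
far 25 [-0.1751 -0.0161] -90.21
left 25 [-0.2327  0.0792] 0.26000023
right 25 [-0.2089 -0.0794] -0.14000034
```

Centred (y about 0, yaw about 0). Next is the push from behind.

```bash
python3 - <<'E'
from plant import r
from h import *
r.move_linear(W(-.37,0,.09),max_speed=.2)
def show(h):
    s=r.read_state(); print(h,s["time_s"],np.round(B(s["tool_pos"]),4),s["force"].round(2))
show(r.move_linear(W(-.27,0,.09),max_speed=.03,stop_force=3))
show(r.move_linear(W(-.16,0,.09),max_speed=.05,stop_force=30))
show(r.move_linear(W(-.115,0,.09),max_speed=.015,stop_force=22))
c=r.camera("scene");cv2.imwrite("pics/s3.png",cv2.resize(c["frame"][100:280,160:340],None,fx=4,fy=3.3))
E
```

```text
True 12.9917 [-3.089e-01  1.000e-04] [-0.04  0.67 -0.06]
False 16.1333 [-0.1628  0.0006] [-14.43  -1.9    7.59]
True 17.8583 [-0.1386  0.0006] [-0.32  0.26 -0.47]
```

View pics/s3.png

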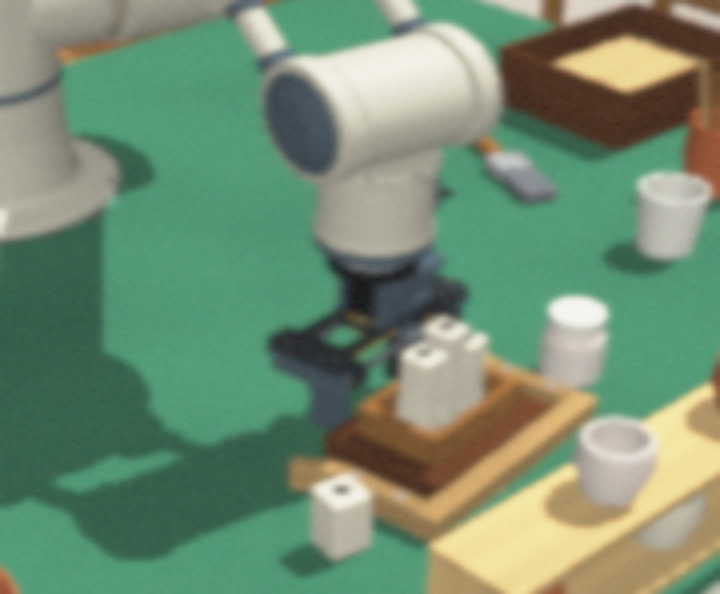

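The crate is in the bay, with its base against or very near the stop. I'll press once more to confirm, then retreat and measure.

```bash
python3 - <<'E'
from plant import r
from h import *
def show(h):
    s=r.read_state(); print(h,s["time_s"],np.round(B(s["tool_pos"]),4),s["force"].round(2))
show(r.move_linear(W(-.120,0,.09),max_speed=.015,stop_force=26))
r.move_linear(W(-.20,0,.09),max_speed=.1)
r.move_linear(W(-.37,0,.27),max_speed=.25)
r.move_to([.26,-.4,.30],[-90,0,-65])
r.hold(.3);show(0)
c=r.camera("top");cv2.imwrite("pics/t4.png",cv2.resize(c["frame"][130:230,200:330],None,fx=6,fy=6))
c=r.camera("scene");cv2.imwrite("pics/s4.png",cv2.resize(c["frame"][100:280,160:340],None,fx=4,fy=3.3))
E
```

```text
True 18.375 [-0.1382  0.0007] [-0.45 -1.15 -0.68]
0 21.9667 [-0.5381 -0.3283] [-0.56  0.58 -0.59]
```

View pics/t4.png

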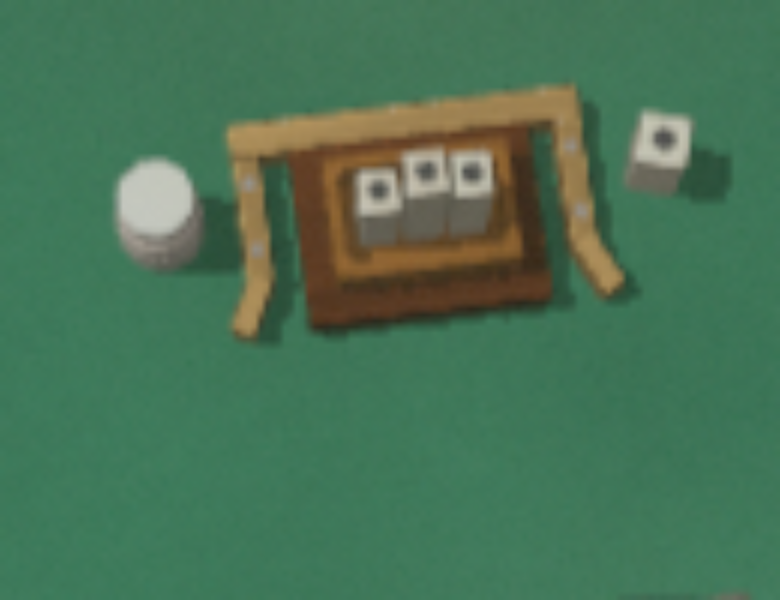

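View pics/s4.png

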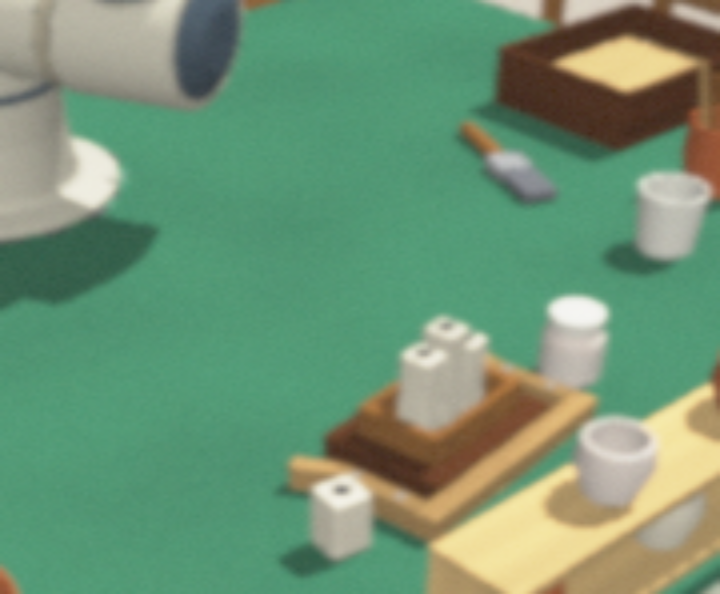

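No green shows between the base and the stop, and the jar and post haven't moved. A final measurement before handing in:

```bash
python3 - <<'E'
from plant import r
from h import *
c=r.camera("top"); s=soft(c["frame"])
f0=np.load("f0.npy"); 
Z=lambda x,y:(x/6+200-.4,y/6+130-.4)
for a,b,z,n in(((320,327),(540,300),.004,"near"),((291,165),(309,310),.034,"left"),((534,150),(549,290),.034,"right")):
    e=edges(s,Z(*a),Z(*b),25); P=plane(c,e,z); o,d=fit(P)
    print(n,len(e),np.round(B(o),4),np.degrees(np.arctan2(d[1],d[0])).round(2)-YB)
E
```

```text
near 25 [-0.1197 -0.0063] -90.01
left 25 [-0.0628  0.0796] 0.10999966
right 25 [-0.0859 -0.0787] 0.72000027
```

```bash
python3 -c "
from plant import r
print(r.hand_in(), r.read_state()['time_s'])"
```

```text
the job is handed in; nothing more can be done
the job is handed in; nothing more can be done
```

The crate is in the bay with its base against the back stop, and I handed the job in at about 22 s. The hand-in gives no verdict, so the result rests on my own checks.

**What I did:** I pushed the base about 57 mm sideways with the open fingertips to line it up with the bay. Then I pushed it straight in from behind until the force rose at the stop, and pressed once more. That second press stopped after only 0.4 mm with a 26 N rise, well above the sliding friction. I then backed the arm away.

**Last checks:**

| Check | Measured | Limit |
|---|---|---|
| Base's near edge, bay x | -0.120 m (crate x about -0.060 m) | crate x from -0.066 to -0.050 m |
| Offset from the bay's middle | under 1 mm | 24 mm |
| Near edge, angle to the stop | about 0° | 2.9° (0.05 rad) |
| Side edges, angle to the bay | 0.1° and 0.7° | 2.9° (0.05 rad) |

- **x position:** The finger position at the stop puts the crate at -0.062 m, about 2 mm from the camera figure. Both are within the limit.
- **Side edges:** The 0.7° comes from the right edge, which gave the noisiest line fit at the start.
- **By eye only:** In the pictures the crate stands upright, and the jar, post and cup look unmoved. I did not measure the bystanders' final positions, and did not look again at the spoon, bowl and toolpot, which the arm stayed well clear of at table height.

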